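# Tap the lids of three turned boxes shut in order

## Robot

A 6-joint arm with a two-finger parallel gripper is mounted at the origin on the work surface. World frame = base frame: x ahead of the robot, y to its left, z up, the work surface at z = 0. Lengths are in m, angles in degrees, forces in N, time in s.
With the tool pointing down it reaches from about 0.3 to 0.95 m from the base axis. Payload 3.1 kg.
Tool frame: the origin (TCP) lies between the finger pads; the fingertips stand 11 mm ahead of it and the grasp point (between the pads) lies 8 mm behind it; z points along the fingers, y is the direction in which the jaws open and shut (so a half turn about z gives the same grasp; the last joint's range is limited). The gripper opens to 85 mm and grips with 20 to 120 N. Pads are 22 mm wide; open, the fingers measure 114 mm over their backs; the gripper's body (76 mm by 85 mm) begins 54 mm behind the grasp point. The pads swing forward as they close: fully open they stand 13 mm farther back than shut.
Start: joints at [68.6, 17.653, 93.61, -0, 68.738, -3.994], TCP at [0.187, 0.596, 0.242] pointing down, gripper open.
Joint ranges: [-175.34, 175.34], [-45.06, 112.39], [2.9, 150.54], [-68.45, 248.45], [3.09, 151.38], [-168.51, 168.51]. Speed limits (degrees/s): [159.86, 159.86, 180, 180, 180, 180].

## Interface

Orientations are given as a 3x3 rotation matrix whose columns are the frame's x, y, z axes.
In Python, from bench import r gives the robot as it stands.
- The arm moves only by the shell command python3 -m inch 'ROWS' [FORCE]. ROWS is text: rows parted by semicolons, each of 7 numbers parted by spaces: the gripper's target within -1 to 1 (fully open at 1, half-way at 0, shut at -1), then the shift along the world's x, y, z in mm, then the turn, a rotation vector about the world's x, y, z in degrees. A call has exactly 8 rows; each row is the pose to reach, as a shift and turn from the pose commanded when the call began; what a row does not reach only later rows make up. A row lasts 1/12 s, in which the tool goes at most 41.7 mm and 7.16 degrees, less where a joint would pass 70% of its speed; a pose out of reach is approached as far as the arm can. A call with a gripper value outside its range is refused whole. The fingers move at their own pace and stop on an object; FORCE is the grip in N (left out, the last holds). Time passes only in rows, so rows that repeat a pose let the fingers close, or fill a call up. It gives the time, the measured TCP pose, the force and the opening at its end, in the units of the state.
- r.state(): the state, without advancing time (a new reading comes with each control period).
- r.camera(name): name is "scene" or "top" or "wrist"; returns a dict with "img" (400x640x3 uint8, red, green, blue), "K" (3x3 intrinsics, pixels), "world_to_cam" (4x4, takes a point from world to camera coordinates). Camera axes: x right, y up, looking along -z (the intrinsics and any distortion apply to the point x, -y, -z); pixel columns grow to the right and rows downward; lengths in m; the calibration is good to about 2 mm. A picture is of the moment at which its call begins. There is no depth.
- r.close_job(): hands the job in, once; it reports no verdict.
The state is a dict: "time_s": time; "joint_positions": joint angles; "joint_vel": joint speeds; "joint_torque": joint torques, N m; "ee_pos": TCP position; "eef_rot": TCP orientation; "wrist_force": force on the tool from outside, world axes, zero at the start; "wrist_torque": the same for the moment, N m; "width": finger opening in m.
Only numpy, scipy, OpenCV 4.12 (cv2) and the standard library are available. Lean on these libraries where they do the work, as an engineer would, in place of code of your own. Each camera call takes 0.05 s, during which the arm holds its last target.

## Task

The friction-fit lids of the three turned boxes on the drying board are standing proud: with the fingertips, press each one gently straight down until it is fully shut, in the order they were oiled: first the dark walnut box, then the blue-painted one, last the pale maple one. Only press on the lids: do not lift, tip or shove the boxes, do not start on a lid before its turn, and leave everything else on the bench where it is.

Things in the scene. Friction and masses are not known exactly. Their poses are not given: they have to be found in the camera images.
- board: Grey-painted drying board fixed to the bench, 280 x 500 x 18 mm thick; origin at the centre of its underside, x across its 280 mm width, y along its 500 mm length, z up. The three boxes stand loose on it.
- walnut_box: Loose turned round box of dark brown walnut wood, 68 mm diameter, 62 mm high to its rim, about 0.27 kg with its lid, standing on a soft black foam foot, 60 mm across and 14 mm high, glued under it: the box sinks on it about 1 mm for each 2.5 N of push, at most 9 mm, and springs back. Origin at the centre of the foot's underside, z up.
- walnut_top (a point): Centre of the top of the dark brown walnut box's lid, a round shallow dome of the same colour, 70 mm across, 16 mm high (nearly flat, falling 1 mm, over the inner 56 mm). It stands 78 mm above the foot's underside when fully shut and unloaded, 86 to 90 mm at the start; moves with the lid.
- walnut_lid (a joint): How far the dark brown walnut box's lid has been pushed down, m: 0 = standing 12 mm proud of the rim, 0.012 = fully shut on a firm stop. It starts 8 to 12 mm proud. A friction fit: about 3 N moves it straight down and it stays where it is left; with the give of the foot the finger travels 2 to 5 mm farther down than the lid itself.
- blue_box: Loose turned round box of blue-painted wood, 68 mm diameter, 62 mm high to its rim, about 0.27 kg with its lid, standing on a soft black foam foot, 60 mm across and 14 mm high, glued under it: the box sinks on it about 1 mm for each 2.5 N of push, at most 9 mm, and springs back. Origin at the centre of the foot's underside, z up.
- blue_top (a point): Centre of the top of the blue-painted box's lid, a round shallow dome of the same colour, 70 mm across, 16 mm high (nearly flat, falling 1 mm, over the inner 56 mm). It stands 78 mm above the foot's underside when fully shut and unloaded, 86 to 90 mm at the start; moves with the lid.
- blue_lid (a joint): How far the blue-painted box's lid has been pushed down, m: 0 = standing 12 mm proud of the rim, 0.012 = fully shut on a firm stop. It starts 8 to 12 mm proud. A friction fit: about 3 N moves it straight down and it stays where it is left; with the give of the foot the finger travels 2 to 5 mm farther down than the lid itself.
- maple_box: Loose turned round box of pale maple wood, 68 mm diameter, 62 mm high to its rim, about 0.27 kg with its lid, standing on a soft black foam foot, 60 mm across and 14 mm high, glued under it: the box sinks on it about 1 mm for each 2.5 N of push, at most 9 mm, and springs back. Origin at the centre of the foot's underside, z up.
- maple_top (a point): Centre of the top of the pale maple box's lid, a round shallow dome of the same colour, 70 mm across, 16 mm high (nearly flat, falling 1 mm, over the inner 56 mm). It stands 78 mm above the foot's underside when fully shut and unloaded, 86 to 90 mm at the start; moves with the lid.
- maple_lid (a joint): How far the pale maple box's lid has been pushed down, m: 0 = standing 12 mm proud of the rim, 0.012 = fully shut on a firm stop. It starts 8 to 12 mm proud. A friction fit: about 3 N moves it straight down and it stays where it is left; with the give of the foot the finger travels 2 to 5 mm farther down than the lid itself.
- brush: Bystander: paint brush, loose; leave it alone.
- glue: Bystander: white glue bottle, loose; leave it alone.
- oil_tin: Bystander: green oil tin, loose; leave it alone.
- bowl: Bystander: wooden bowl, loose; leave it alone.
- screwdriver: Bystander: screwdriver, loose; leave it alone.
- wrench: Bystander: wrench, loose; leave it alone.
- spool: Bystander: wooden spool, loose; leave it alone.

How it is judged (in metres and radians):
On the way, in this order (a step that is already met when the one before it is completed fails the run):
1. walnut lid pressed fully shut by the fingers, the blue and maple lids not yet pushed down (value of joint walnut_lid above 0.0105 m and contact force between the fingers and walnut_box above 0.2 N and value of joint each of blue_lid, maple_lid below 0.007 m).
2. blue lid pressed fully shut by the fingers, the maple lid not yet pushed down (value of joint each of walnut_lid, blue_lid above 0.0105 m and contact force between the fingers and blue_box above 0.2 N and value of joint maple_lid below 0.007 m).
3. maple lid pressed fully shut by the fingers (value of joint each of walnut_lid, blue_lid, maple_lid above 0.0105 m and contact force between the fingers and maple_box above 0.2 N).
At the end, for the whole second after the job is handed in: All three lids are shut to within 1.5 mm; each box stands upright (within 0.08 rad), at rest, within 20 mm of where it started (value of joint each of walnut_lid, blue_lid, maple_lid above 0.0105 m and distance of each of walnut_box, blue_box, maple_box from where it was at the start of the episode below 0.02 m and angle between each of walnut_box, blue_box, maple_box's own z axis and vertical below 0.08 rad and linear speed of each of walnut_box, blue_box, maple_box below 0.01 m/s); the robot touches nothing.
It fails at once if a box is pressed hard (over 25 N) (contact force between the fingers and walnut_box above 25 N or contact force between the fingers and blue_box above 25 N or contact force between the fingers and maple_box above 25 N).
It fails at once if a box is lifted off the board (over 8 mm) (z of any of walnut_box, blue_box, maple_box in the frame of board above 0.026 m).
It fails at once if a box is shoved (over 20 mm) (distance of any of walnut_box, blue_box, maple_box from where it was at the start of the episode above 0.02 m).
It fails at once if a box is tipped (over 0.25 rad) (angle between any of walnut_box, blue_box, maple_box's own z axis and vertical above 0.25 rad).
It fails at once if a bystander is moved (over 15 mm) (distance of any of brush, glue, oil_tin, bowl, screwdriver, wrench, spool from where it was at the start of the episode above 0.015 m).
It also fails if it takes over 64 s, if anything falls off the work surface, if the arm or the gripper's body presses on something with over 40 N, if the wrist force passes 120 N, or if a joint passes its speed limit or range.

## Working session

There is one attempt and no reset: what is moved stays moved. The work goes in short steps, Python scripts to look and compute and a shell command to move; the robot and the scene stay as the last step left them, time stands still between calls to the robot, and variables do not carry over. Pictures are saved under pics/ and viewed, and the job is handed in when it is done.

```bash
mkdir -p pics; ls; python3 - <<'E'
from bench import r
import cv2
s=r.state();print({k:s[k] for k in('time_s','ee_pos','eef_rot','wrist_force','width')})
for n in('scene','top','wrist'):
    c=r.camera(n);cv2.imwrite(f'pics/{n}0.png',c['img'][:,:,::-1]);print(n,c['K'],c['world_to_cam'],[k for k in c])
E
```

```text
pics
{'time_s': 0.0, 'ee_pos': array([0.18670552, 0.59561971, 0.24104419]), 'eef_rot': array([[-9.54208297e-01,  2.99141789e-01, -8.46741733e-04],
       [ 2.99142937e-01,  9.54205952e-01, -2.12251489e-03],
       [ 1.73033101e-04, -2.27861813e-03, -9.99997389e-01]]), 'wrist_force': array([-0.38232958,  0.8035913 , -0.14182672]), 'width': 0.08580053960490952}
scene [[364.07000942   0.         319.66914972]
 [  0.         364.07000942 199.67405902]
 [  0.           0.           1.        ]] [[-0.7229266   0.69079057  0.0136205   0.40767798]
 [-0.39292922 -0.42726392  0.81428016  0.1801225 ]
 [ 0.5683166   0.58331289  0.58031225 -1.36100333]
 [ 0.          0.          0.          1.        ]] ['img', 'K', 'world_to_cam']
top [[366.73213855   0.         317.92174571]
 [  0.         366.73213855 199.98953195]
 [  0.           0.           1.        ]] [[ 0.11242307 -0.99364671  0.00522112 -0.05336788]
 [ 0.96836538  0.1107377   0.22361943 -0.60669851]
 [-0.22277689 -0.02008404  0.97466255 -1.15284397]
 [ 0.          0.          0.          1.        ]] ['img', 'K', 'world_to_cam']
wrist [[345.93129237   0.         315.81522214]
 [  0.         345.93129237 195.96727161]
 [  0.           0.           1.        ]] [[ 0.29921668  0.95418169 -0.00258607 -0.62358877]
 [-0.92165192  0.28831205 -0.25968038  0.03561797]
 [-0.24703667  0.08008416  0.96569116 -0.37757794]
 [ 0.          0.          0.          1.        ]] ['img', 'K', 'world_to_cam']
```

View pics/scene0.png

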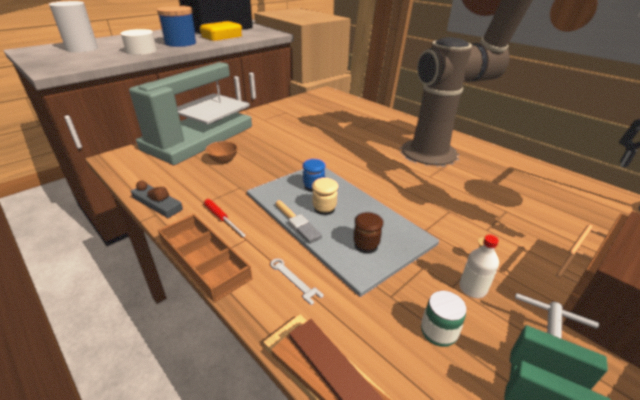

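View pics/top0.png

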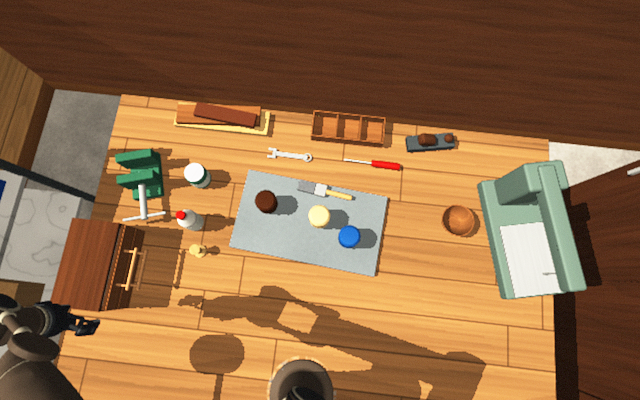

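View pics/wrist0.png

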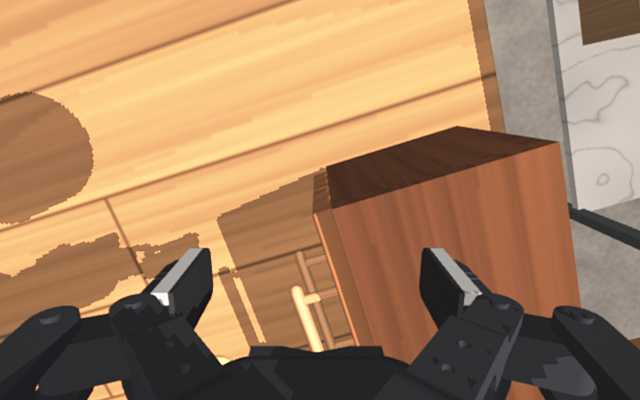

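```bash
cat > h.py <<'E'
import numpy as np,cv2
def ray(c,u,v):
    K=c['K'];T=c['world_to_cam'];d=np.array([(u-K[0,2])/K[0,0],-(v-K[1,2])/K[1,1],-1.])
    return -T[:3,:3].T@T[:3,3], T[:3,:3].T@d
def onz(c,u,v,z):
    o,d=ray(c,u,v);return o+d*(z-o[2])/d[2]
def proj(c,p):
    q=c['world_to_cam'][:3,:3]@p+c['world_to_cam'][:3,3];K=c['K'];return K[0,0]*q[0]/-q[2]+K[0,2],K[1,1]*-q[1]/-q[2]+K[1,2]
E
python3 - <<'E'
import cv2,numpy as np
a=cv2.imread('pics/top0.png')[180:265,240:380];b=cv2.imread('pics/scene0.png')[145:265,280:400]
cv2.imwrite('pics/ct.png',cv2.resize(a,None,fx=5.7,fy=5.7,interpolation=0))
cv2.imwrite('pics/cs.png',cv2.resize(b,None,fx=5,fy=5,interpolation=0))
E
```

```text
(no output)
```

View pics/ct.png

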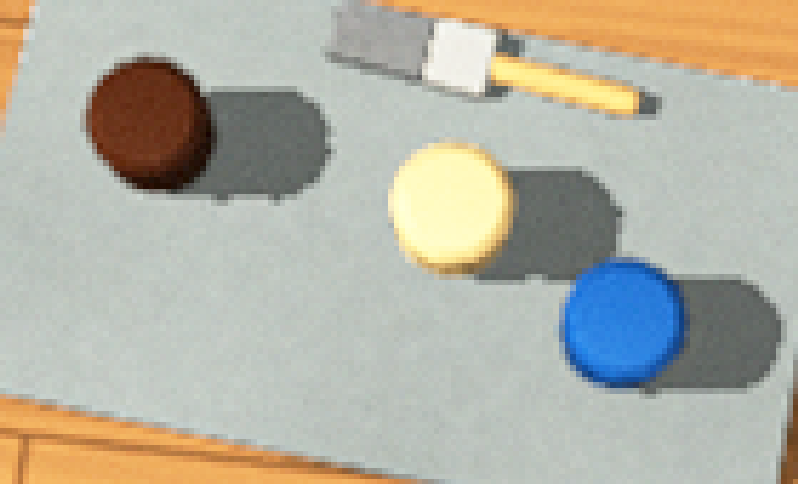

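View pics/cs.png

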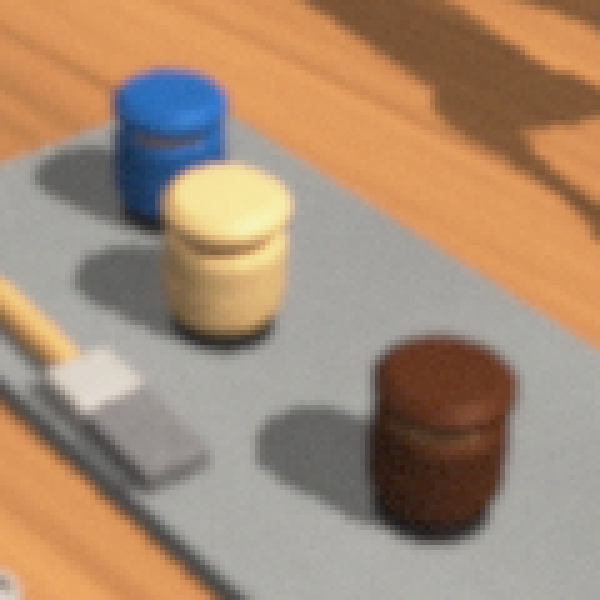

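```bash
python3 - <<'E'
from bench import r
from h import *
t=r.camera('top');s=r.camera('scene');
def masks(im):
    h=cv2.cvtColor(im,cv2.COLOR_RGB2HSV).astype(int);H,S,V=h[...,0],h[...,1],h[...,2]
    return {'walnut':((H<15)|(H>170))&(S>100)&(V<125),'blue':(H>100)&(H<125)&(S>150),'maple':(H>16)&(H<35)&(S>50)&(S<175)&(V>150)}
roi={'top':{'walnut':(250,185,285,218),'maple':(303,200,335,232),'blue':(333,220,365,252)}}
for n in('walnut','blue','maple'):
    m=masks(t['img'])[n].astype(np.uint8);x0,y0,x1,y1=roi['top'][n]
    z=np.zeros_like(m);z[y0:y1,x0:x1]=m[y0:y1,x0:x1]
    c=max(cv2.findContours(z,0,1)[0],key=cv2.contourArea)
    bx=cv2.boundingRect(c)
    # top-left arc = lid edge: width fits diameter; centre = left/top edge + radius
    D=0.070*t['K'][0,0]/1.05
    M=cv2.moments(c);cu,cv_=M['m10']/M['m00'],M['m01']/M['m00']
    (eu,ev),er=cv2.minEnclosingCircle(c)
    p=onz(t,cu,cv_,.100)
    dep=-(t['world_to_cam'][2,:3]@p+t['world_to_cam'][2,3]);D=.07*t['K'][0,0]/dep
    q=onz(t,bx[0]-.5+bx[2]/2,bx[1]-.5+D/2,.100)
    print(n,bx,'D px',D.round(1),'cent',(round(cu,1),round(cv_,1)),p.round(4),'top-anchored',q.round(4))
    for zz in(.106,.100,.018): print('   scene proj',zz,np.round(proj(s,np.r_[q[:2],zz]),1))
E
```

```text
walnut (255, 191, 22, 22) D px 21.6 cent (265.9, 201.4) [0.578  0.1817 0.1   ] top-anchored [0.5781 0.1831 0.1   ]
   scene proj 0.106 [369.3 216.1]
   scene proj 0.1 [369.  218.1]
   scene proj 0.018 [366.  243.7]
blue (339, 226, 21, 22) D px 22.1 cent (348.9, 236.2) [ 0.4957 -0.096   0.1   ] top-anchored [ 0.4947 -0.0965  0.1   ]
   scene proj 0.106 [314.5 161.3]
   scene proj 0.1 [314.5 163.1]
   scene proj 0.018 [314.4 186.2]
maple (308, 205, 22, 24) D px 21.8 cent (318.6, 215.7) [0.5506 0.007  0.1   ] top-anchored [0.5515 0.0073 0.1   ]
   scene proj 0.106 [325.4 182.4]
   scene proj 0.1 [325.4 184.3]
   scene proj 0.018 [324.7 208.5]
```

```bash
python3 -m inch '-1 10 -11 0 0 0 0;-1 33 -35 0 0 0 0;-1 59 -62 0 0 0 0;-1 85 -90 0 0 0 0;-1 111 -118 0 0 0 0;-1 137 -145 0 0 0 0;-1 163 -173 0 0 0 0;-1 189 -200 0 0 0 0' 20 && python3 -m inch '-1 26 -28 0 0 0 0;-1 52 -55 0 0 0 0;-1 78 -83 0 0 0 0;-1 104 -110 0 0 0 0;-1 130 -138 0 0 0 0;-1 156 -165 0 0 0 0;-1 182 -193 -10 0 0 0;-1 202 -214 -20 0 0 0'
```

```text
time_s: 0.92
ee_pos: [0.3772, 0.3938, 0.2424]
eef_rot: [[-0.954, 0.299, 0.0], [0.299, 0.954, -0.0], [-0.001, -0.0, -1.0]]
wrist_force: [0.9, 0.8, -1.1]
width: 0.0001
time_s: 1.58
ee_pos: [0.5804, 0.1789, 0.2232]
eef_rot: [[-0.954, 0.301, 0.003], [0.301, 0.954, -0.001], [-0.003, 0.0, -1.0]]
wrist_force: [0.1, 1.4, -0.3]
width: -0.0002
```

```bash
python3 -m inch '-1 0 0 -10 0 0 0;-1 0 0 -25 0 0 0;-1 0 0 -40 0 0 0;-1 0 0 -55 0 0 0;-1 0 0 -65 0 0 0;-1 0 0 -72 0 0 0;-1 0 0 -72 0 0 0;-1 0 0 -72 0 0 0'; python3 - <<'E'
from bench import r
import cv2
s=r.state();print(s['ee_pos'],s['wrist_force'])
for n in('scene','top','wrist'):
    c=r.camera(n);cv2.imwrite(f'pics/{n}1.png',c['img'][:,:,::-1])
a=cv2.imread('pics/scene1.png')[145:265,280:400]
cv2.imwrite('pics/cs1.png',cv2.resize(a,None,fx=5,fy=5,interpolation=2))
E
```

```text
time_s: 2.25
ee_pos: [0.5778, 0.1824, 0.1503]
eef_rot: [[-0.954, 0.299, -0.0], [0.299, 0.954, -0.0], [0.0, -0.0, -1.0]]
wrist_force: [-0.8, 1.5, 0.2]
width: 0.0001
[0.57780047 0.18237478 0.1502519 ] [-0.78232089  1.47032269  0.15522392]
```

View pics/cs1.png

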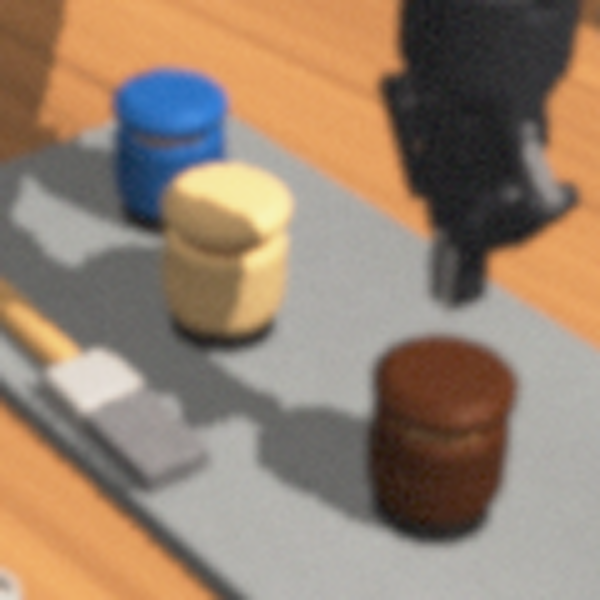

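View pics/wrist1.png

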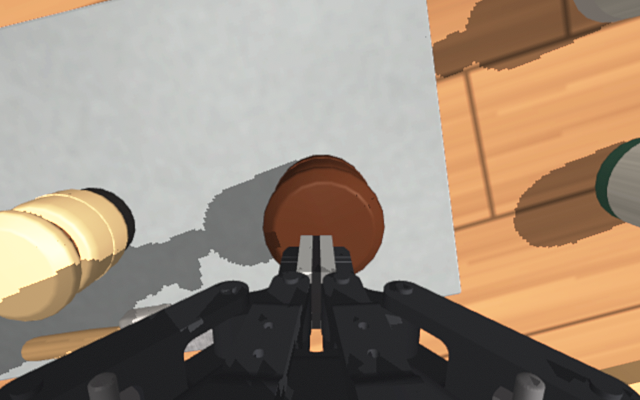

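```bash
python3 - <<'E'
from bench import r
from h import *
w=r.camera('wrist')
print(onz(w,323.5,224,.102)); 
e=r.state()['ee_pos']
print(proj(w,np.array([*e[:2],e[2]-.011])),proj(w,np.array([*e[:2],.105])))
h=cv2.cvtColor(w['img'],cv2.COLOR_RGB2HSV);a=w['img'][140:300,240:420]
cv2.imwrite('pics/cw1.png',cv2.resize(a,None,fx=4,fy=3.7)[:,:,::-1])
E
```

```text
[0.58116193 0.18637742 0.102     ]
(np.float64(315.8965054719653), np.float64(251.00402333241556)) (np.float64(315.83986807661466), np.float64(223.87113988069893))
```

View pics/cw1.png

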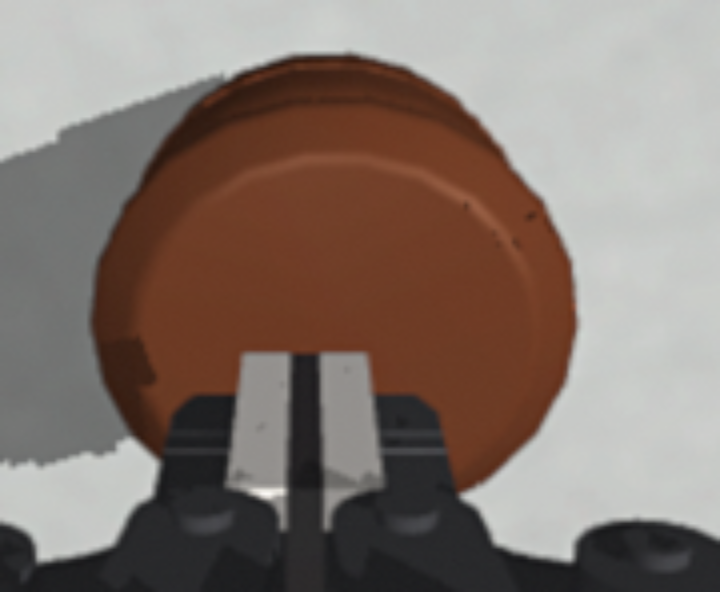

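```bash
python3 -m inch '-1 1 1 -6 0 0 0;-1 3 3 -14 0 0 0;-1 3 3 -20 0 0 0;-1 3 3 -25 0 0 0;-1 3 3 -28 0 0 0;-1 3 3 -29 0 0 0;-1 3 3 -30 0 0 0;-1 3 3 -30 0 0 0';python3 -m inch '-1 0 0 -1 0 0 0;-1 0 0 -2 0 0 0;-1 0 0 -3 0 0 0;-1 0 0 -4 0 0 0;-1 0 0 -5 0 0 0;-1 0 0 -6 0 0 0;-1 0 0 -6 0 0 0;-1 0 0 -6 0 0 0'
```

```text
time_s: 3.12
ee_pos: [0.581, 0.1853, 0.1201]
eef_rot: [[-0.954, 0.299, -0.0], [0.299, 0.954, -0.0], [0.0, -0.0, -1.0]]
wrist_force: [-0.5, 0.0, 0.0]
width: -0.0001
time_s: 3.78
ee_pos: [0.5812, 0.1854, 0.1147]
eef_rot: [[-0.954, 0.299, 0.0], [0.299, 0.954, 0.0], [-0.0, 0.0, -1.0]]
wrist_force: [-0.2, -0.1, 1.8]
width: 0.0001
```

```bash
python3 -m inch '-1 0 0 -1 0 0 0;-1 0 0 -2 0 0 0;-1 0 0 -3 0 0 0;-1 0 0 -4 0 0 0;-1 0 0 -5 0 0 0;-1 0 0 -6 0 0 0;-1 0 0 -6 0 0 0;-1 0 0 -6 0 0 0';python3 -m inch '-1 0 0 -1 0 0 0;-1 0 0 -2 0 0 0;-1 0 0 -3 0 0 0;-1 0 0 -4 0 0 0;-1 0 0 -4 0 0 0;-1 0 0 -4 0 0 0;-1 0 0 -4 0 0 0;-1 0 0 -4 0 0 0'
```

```text
time_s: 4.45
ee_pos: [0.5811, 0.1854, 0.1082]
eef_rot: [[-0.954, 0.299, 0.0], [0.299, 0.954, 0.0], [-0.0, 0.0, -1.0]]
wrist_force: [0.2, -0.2, 2.9]
width: -0.0001
time_s: 5.12
ee_pos: [0.5812, 0.1854, 0.1048]
eef_rot: [[-0.954, 0.299, 0.0], [0.299, 0.954, 0.0], [-0.0, 0.0, -1.0]]
wrist_force: [-0.7, -0.5, 6.5]
width: -0.0001
```

```bash
python3 -m inch '-1 0 0 -1 0 0 0;-1 0 0 -1 0 0 0;-1 0 0 -2 0 0 0;-1 0 0 -2 0 0 0;-1 0 0 -2 0 0 0;-1 0 0 -2 0 0 0;-1 0 0 -2 0 0 0;-1 0 0 -2 0 0 0'
```

```text
time_s: 5.78
ee_pos: [0.5813, 0.1855, 0.1035]
eef_rot: [[-0.954, 0.299, 0.0], [0.299, 0.954, 0.0], [-0.0, 0.0, -1.0]]
wrist_force: [-2.2, -0.3, 8.5]
width: 0.0002
```

```bash
python3 -m inch '-1 0 0 -1 0 0 0;-1 0 0 -1 0 0 0;-1 0 0 1 0 0 0;-1 0 0 4 0 0 0;-1 0 0 10 0 0 0;-1 0 0 25 0 0 0;-1 0 0 45 0 0 0;-1 0 0 65 0 0 0';  python3 - <<'E'
from bench import r
import cv2
s=r.state();print(s['ee_pos'],s['wrist_force'])
c=r.camera('scene');cv2.imwrite(f'pics/scene2.png',c['img'][:,:,::-1])
a=cv2.imread('pics/scene2.png')[145:265,280:400]
cv2.imwrite('pics/cs2.png',cv2.resize(a,None,fx=5,fy=5,interpolation=2))
E
```

```text
time_s: 6.45
ee_pos: [0.5797, 0.185, 0.1664]
eef_rot: [[-0.954, 0.299, -0.003], [0.299, 0.954, -0.001], [0.003, -0.002, -1.0]]
wrist_force: [0.5, 1.1, 0.7]
width: 0.0004
[0.5797152  0.18504188 0.16640583] [0.470178   1.06158972 0.73353606]
```

View pics/cs2.png

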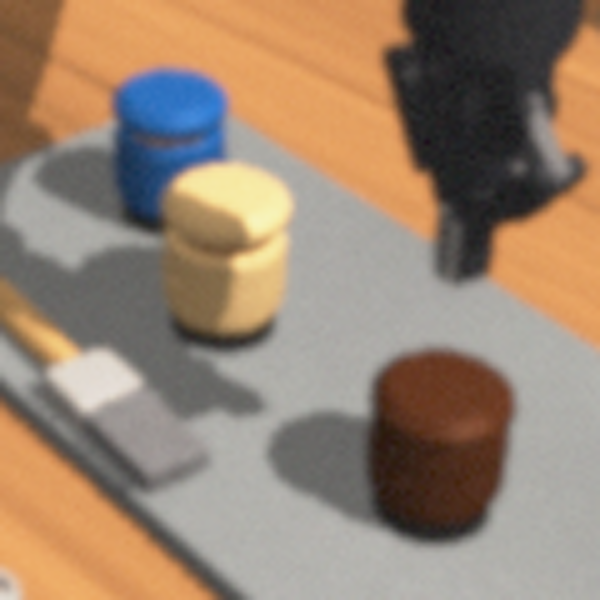

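The gap under the walnut lid (crop 440,430) is gone, so it is shut; the blue and maple lids are unchanged. Next is blue.

```bash
python3 -m inch '-1 -4 -12 0 0 0 0;-1 -12 -40 0 0 0 0;-1 -21 -70 0 0 0 0;-1 -30 -100 0 0 0 0;-1 -39 -130 0 0 0 0;-1 -48 -160 0 0 0 0;-1 -57 -190 0 0 0 0;-1 -66 -220 0 0 0 0' && python3 -m inch '-1 -9 -30 0 0 0 0;-1 -15 -50 0 0 0 0;-1 -18 -60 0 0 0 0;-1 -18 -60 -6 0 0 0;-1 -18 -60 -12 0 0 0;-1 -18 -60 -16 0 0 0;-1 -18 -60 -18 0 0 0;-1 -18 -60 -18 0 0 0';  python3 - <<'E'
from bench import r
from h import *
w=r.camera('wrist');a=w['img'][140:300,240:420]
cv2.imwrite('pics/cw3.png',cv2.resize(a,None,fx=4,fy=3.7)[:,:,::-1])
E
```

```text
time_s: 7.17
ee_pos: [0.5123, -0.0363, 0.1653]
eef_rot: [[-0.954, 0.299, -0.004], [0.299, 0.954, 0.0], [0.003, -0.001, -1.0]]
wrist_force: [1.1, 0.2, -0.1]
width: 0.0001
time_s: 7.83
ee_pos: [0.4965, -0.0933, 0.148]
eef_rot: [[-0.955, 0.297, -0.002], [0.297, 0.955, 0.001], [0.002, 0.0, -1.0]]
wrist_force: [0.3, 0.4, -0.6]
width: -0.0002
```

View pics/cw3.png

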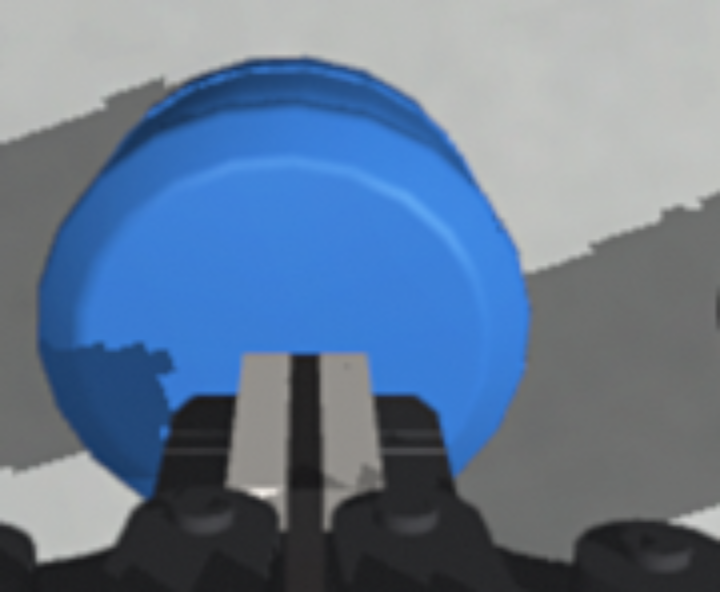

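```bash
python3 -m inch '-1 0 -1 -5 0 0 0;-1 -1 -3 -12 0 0 0;-1 -1 -3 -19 0 0 0;-1 -1 -3 -24 0 0 0;-1 -1 -3 -27 0 0 0;-1 -1 -3 -28 0 0 0;-1 -1 -3 -28 0 0 0;-1 -1 -3 -28 0 0 0';python3 -m inch '-1 0 0 -1 0 0 0;-1 0 0 -2 0 0 0;-1 0 0 -3 0 0 0;-1 0 0 -4 0 0 0;-1 0 0 -5 0 0 0;-1 0 0 -6 0 0 0;-1 0 0 -6 0 0 0;-1 0 0 -6 0 0 0'
```

```text
time_s: 8.55
ee_pos: [0.4961, -0.0977, 0.1213]
eef_rot: [[-0.954, 0.299, 0.0], [0.299, 0.954, -0.0], [-0.0, 0.0, -1.0]]
wrist_force: [-0.7, 0.7, -0.6]
width: 0.0003
time_s: 9.22
ee_pos: [0.496, -0.0976, 0.1152]
eef_rot: [[-0.954, 0.299, -0.0], [0.299, 0.954, 0.0], [0.0, -0.0, -1.0]]
wrist_force: [0.5, 0.4, 0.6]
width: -0.0001
```

```bash
python3 -m inch '-1 0 0 -1 0 0 0;-1 0 0 -2 0 0 0;-1 0 0 -3 0 0 0;-1 0 0 -4 0 0 0;-1 0 0 -5 0 0 0;-1 0 0 -6 0 0 0;-1 0 0 -6 0 0 0;-1 0 0 -6 0 0 0';python3 -m inch '-1 0 0 -1 0 0 0;-1 0 0 -2 0 0 0;-1 0 0 -3 0 0 0;-1 0 0 -4 0 0 0;-1 0 0 -4 0 0 0;-1 0 0 -4 0 0 0;-1 0 0 -4 0 0 0;-1 0 0 -4 0 0 0'
```

```text
time_s: 9.88
ee_pos: [0.4961, -0.0977, 0.1092]
eef_rot: [[-0.954, 0.299, 0.0], [0.299, 0.954, -0.0], [-0.0, 0.0, -1.0]]
wrist_force: [-0.4, -0.6, 2.5]
width: -0.0002
time_s: 10.55
ee_pos: [0.4961, -0.0976, 0.1054]
eef_rot: [[-0.954, 0.299, 0.0], [0.299, 0.954, -0.0], [-0.0, 0.0, -1.0]]
wrist_force: [-0.6, 0.2, 3.7]
width: 0.0
```

```bash
python3 -m inch '-1 0 0 -1 0 0 0;-1 0 0 -1 0 0 0;-1 0 0 -2 0 0 0;-1 0 0 -2 0 0 0;-1 0 0 -3 0 0 0;-1 0 0 -3 0 0 0;-1 0 0 -3 0 0 0;-1 0 0 -3 0 0 0'
```

```text
time_s: 11.22
ee_pos: [0.4962, -0.0977, 0.1031]
eef_rot: [[-0.954, 0.299, 0.0], [0.299, 0.954, -0.0], [-0.0, -0.0, -1.0]]
wrist_force: [-2.3, 0.9, 8.3]
width: -0.0002
```

```bash
python3 -m inch '-1 0 0 -1 0 0 0;-1 0 0 -1 0 0 0;-1 0 0 1 0 0 0;-1 0 0 4 0 0 0;-1 0 0 10 0 0 0;-1 0 0 25 0 0 0;-1 0 0 45 0 0 0;-1 0 0 65 0 0 0';  python3 - <<'E'
from bench import r
import cv2
s=r.state();print(s['ee_pos'],s['wrist_force'])
c=r.camera('scene');cv2.imwrite(f'pics/scene3.png',c['img'][:,:,::-1])
a=cv2.imread('pics/scene3.png')[145:265,280:400]
cv2.imwrite('pics/cs3.png',cv2.resize(a,None,fx=5,fy=5,interpolation=2))
E
```

```text
time_s: 11.88
ee_pos: [0.4948, -0.0974, 0.1668]
eef_rot: [[-0.954, 0.299, -0.003], [0.299, 0.954, 0.001], [0.003, -0.0, -1.0]]
wrist_force: [0.4, -0.1, 0.4]
width: 0.0002
[ 0.49482625 -0.0973628   0.16676756] [ 0.37769028 -0.05813233  0.41124183]
```

View pics/cs3.png

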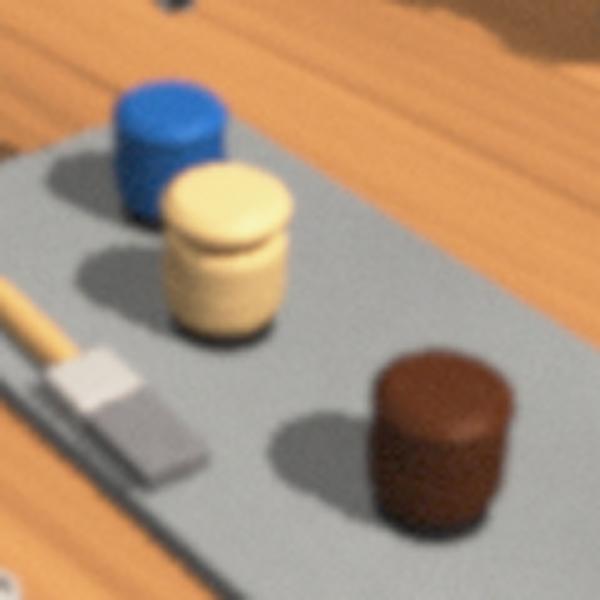

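The blue lid (crop 170,110) has dropped and its gap is closed; both pressed boxes are in place and maple is still proud. Next is maple.

```bash
python3 -m inch '-1 5 10 0 0 0 0;-1 18 34 0 0 0 0;-1 32 60 0 0 0 0;-1 45 85 0 0 0 0;-1 53 99 -4 0 0 0;-1 56 105 -10 0 0 0;-1 56 105 -16 0 0 0;-1 56 105 -18 0 0 0';  python3 - <<'E'
from bench import r
from h import *
w=r.camera('wrist');a=w['img'][140:300,240:420]
cv2.imwrite('pics/cw4.png',cv2.resize(a,None,fx=4,fy=3.7)[:,:,::-1])
E
```

```text
time_s: 12.6
ee_pos: [0.55, 0.0077, 0.1466]
eef_rot: [[-0.955, 0.298, -0.005], [0.298, 0.955, -0.0], [0.005, -0.002, -1.0]]
wrist_force: [-0.5, 0.3, -0.2]
width: 0.0001
```

View pics/cw4.png

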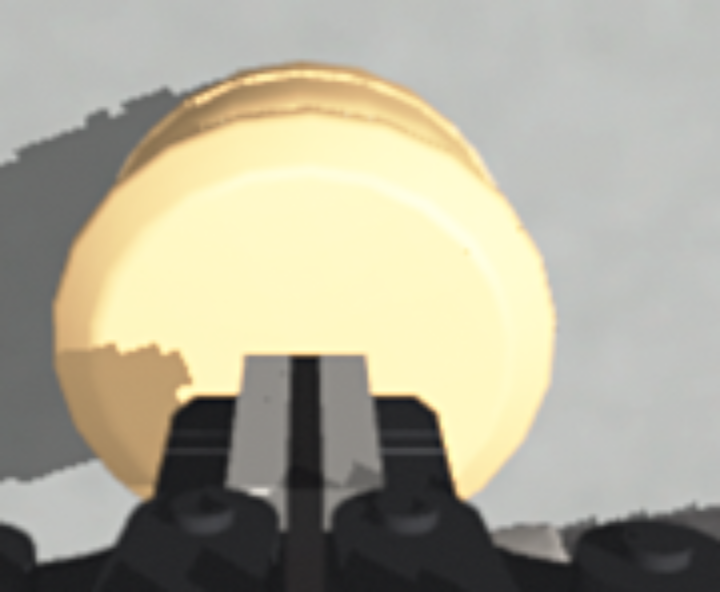

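Laterally centred (lid spans 55–555, tips at 305).

```bash
python3 -m inch '-1 0 0 -5 0 0 0;-1 0 0 -12 0 0 0;-1 0 0 -19 0 0 0;-1 0 0 -24 0 0 0;-1 0 0 -27 0 0 0;-1 0 0 -28 0 0 0;-1 0 0 -28 0 0 0;-1 0 0 -28 0 0 0';python3 -m inch '-1 0 0 -1 0 0 0;-1 0 0 -2 0 0 0;-1 0 0 -3 0 0 0;-1 0 0 -4 0 0 0;-1 0 0 -5 0 0 0;-1 0 0 -6 0 0 0;-1 0 0 -6 0 0 0;-1 0 0 -6 0 0 0';python3 -m inch '-1 0 0 -1 0 0 0;-1 0 0 -2 0 0 0;-1 0 0 -3 0 0 0;-1 0 0 -4 0 0 0;-1 0 0 -5 0 0 0;-1 0 0 -6 0 0 0;-1 0 0 -6 0 0 0;-1 0 0 -6 0 0 0';python3 -m inch '-1 0 0 -1 0 0 0;-1 0 0 -2 0 0 0;-1 0 0 -3 0 0 0;-1 0 0 -4 0 0 0;-1 0 0 -4 0 0 0;-1 0 0 -4 0 0 0;-1 0 0 -4 0 0 0;-1 0 0 -4 0 0 0'
```

```text
time_s: 13.32
ee_pos: [0.5522, 0.0073, 0.1214]
eef_rot: [[-0.954, 0.299, 0.0], [0.299, 0.954, 0.0], [-0.0, 0.0, -1.0]]
wrist_force: [-0.5, -0.3, -0.6]
width: 0.0003
time_s: 13.98
ee_pos: [0.5521, 0.0074, 0.1155]
eef_rot: [[-0.954, 0.299, 0.0], [0.299, 0.954, 0.0], [-0.0, 0.0, -1.0]]
wrist_force: [0.8, 1.0, 2.5]
width: -0.0002
time_s: 14.65
ee_pos: [0.5521, 0.0074, 0.1092]
eef_rot: [[-0.954, 0.299, 0.0], [0.299, 0.954, 0.0], [-0.0, 0.0, -1.0]]
wrist_force: [-0.8, -0.2, 2.1]
width: -0.0001
time_s: 15.32
ee_pos: [0.5521, 0.0074, 0.1054]
eef_rot: [[-0.954, 0.299, 0.0], [0.299, 0.954, -0.0], [-0.0, 0.0, -1.0]]
wrist_force: [-0.3, 0.6, 4.8]
width: 0.0002
```

```bash
python3 -m inch '-1 0 0 -1 0 0 0;-1 0 0 -1 0 0 0;-1 0 0 -2 0 0 0;-1 0 0 -2 0 0 0;-1 0 0 -3 0 0 0;-1 0 0 -3 0 0 0;-1 0 0 -3 0 0 0;-1 0 0 -3 0 0 0'; python3 -m inch '-1 0 0 -1 0 0 0;-1 0 0 -1 0 0 0;-1 0 0 1 0 0 0;-1 0 0 4 0 0 0;-1 0 0 10 0 0 0;-1 0 0 25 0 0 0;-1 0 0 45 0 0 0;-1 0 0 65 0 0 0'; python3 -m inch '-1 0 0 20 0 0 0;-1 0 0 40 0 0 0;-1 0 0 60 0 0 0;-1 0 0 80 0 0 0;-1 0 0 80 0 0 0;-1 0 0 80 0 0 0;-1 0 0 80 0 0 0;-1 0 0 80 0 0 0'; python3 - <<'E'
from bench import r
import cv2
c=r.camera('scene');cv2.imwrite(f'pics/scene4.png',c['img'][:,:,::-1])
a=cv2.imread('pics/scene4.png')[145:265,280:400]
cv2.imwrite('pics/cs4.png',cv2.resize(a,None,fx=5,fy=5,interpolation=2))
E
```

```text
time_s: 15.98
ee_pos: [0.5523, 0.0074, 0.1032]
eef_rot: [[-0.954, 0.299, 0.0], [0.299, 0.954, -0.0], [-0.0, 0.0, -1.0]]
wrist_force: [-1.3, -0.1, 8.9]
width: 0.0002
time_s: 16.65
ee_pos: [0.5506, 0.0074, 0.1665]
eef_rot: [[-0.954, 0.299, -0.004], [0.299, 0.954, 0.0], [0.003, -0.001, -1.0]]
wrist_force: [0.4, 0.1, -0.0]
width: -0.0001
time_s: 17.32
ee_pos: [0.5506, 0.0074, 0.2452]
eef_rot: [[-0.954, 0.299, -0.004], [0.299, 0.954, 0.0], [0.004, -0.001, -1.0]]
wrist_force: [0.6, 0.6, -0.5]
width: 0.0002
```

View pics/cs4.png

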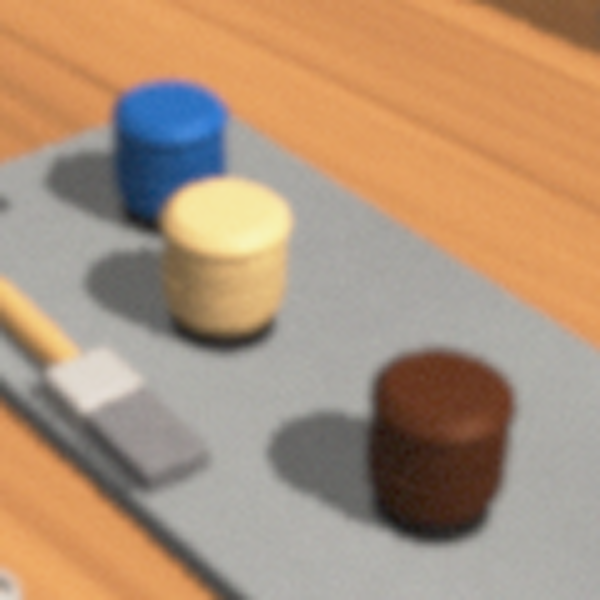

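View pics/scene4.png

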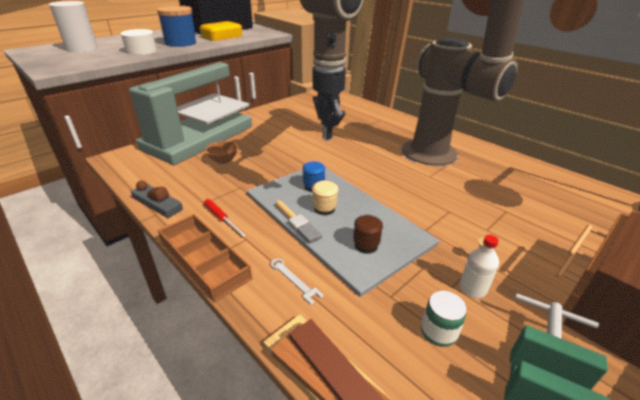

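All three lids are down with no gaps, at full-image pixels (314,165), (325,187) and (368,226). The boxes, brush, bottle and tin are where they were, and the arm is clear.

```bash
python3 -c "
from bench import r
print(r.close_job())"
```

```text
the job is handed in; nothing more can be done
None
```

I pressed the walnut, then the blue, then the maple lid straight down with the closed fingertips. The job was handed in at about 17 s of the 64 s allowed; the hand-in gives no verdict.

- **Force:** the highest wrist force I read during the presses was about 9 N, against the 25 N limit. A last 1 mm of travel on each lid before lifting was not read separately. On all three lids the force rose firmly at the same fingertip height, about 92 mm above the bench. That matches a shut lid with the foam foot sunk about 3 mm.
- **Pictures:** after each press the scene camera showed that lid's gap closed and the lids still waiting untouched. In the last picture all three boxes stand upright in place, nothing else on the bench looks moved, and the arm is clear. I judged that last picture by eye, not by measuring it.
- **Disagreement:** for the walnut and blue lids, the wrist camera put the lid centre 3 to 4 mm away from where I had aimed from the overhead camera. I corrected to the wrist view before pressing. The maple lid needed no correction.

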